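Rack the small cap, hold the large cap at vent on the glue pot

TASK

Of the two bayonet caps on the bench, alike but for their size, first sort the small one away: seat it fully in its matching, smaller round recess of the wooden cap rack and let go. Then push the large cap fully down into the mouth of the glue pot, its two lugs through the two slots, and twist it clockwise (seen from above) to the vent position, the grip bar halfway between the entry ribs and the lock studs (45 degrees), never on towards the lock. A spring turns it back, so finish while still gripping the cap and holding it there, and leave the wax tin, the sanding block and the wooden plug where they are.

Things in the scene. Friction and masses are not known exactly. Their poses are not given: they have to be found in the camera images.
- large_cap: Large aluminium bayonet cap, 55 mm tall, 180 g, upright. Origin: centre of its underside, z up. Shank 40 mm diameter, z = 0-20 mm, foot chamfered 2.5 mm; two lugs along +x and -x, 12 mm wide, z = 2-10, 54 mm tip to tip; flange 68 mm diameter, z = 20-26; black grip bar along x, 60 mm long, 14 mm wide (y), z = 26-55. The same after half a turn.
- small_cap: Small cap of the same shape and height, 130 g: shank 30 mm diameter, lugs 40 mm tip to tip along x, flange 52 mm diameter (z = 20-26 mm), black grip bar along x 46 mm long, 14 mm wide, z = 26-55. Origin: centre of its underside, z up.
- pot: Glue pot fixed to the bench, grey, 110 mm diameter, 80 mm high, with a dark steel collar 96 mm in diameter. Origin on its axis at bench height, z up. Two radial ribs on the collar along its +x and -x mark the entry, two round studs along +y and -y the lock, all 41 mm from the axis. Vent position: the cap's bar 45 degrees clockwise of the ribs. A brass outlet stands out to +x near the foot.
- pot_mouth (a point): Centre of the pot's mouth, on its flat top, axes as the pot's: a 44 mm round hole in an 8 mm thick lip, with two entry slots along +x and -x, 16 mm wide, reaching 32 mm from the axis. The cap goes in with its bar along x, either way round, until its flange rests on the top (cap origin 20 mm below this point); then it turns clockwise only, the lugs under the lip.
- carrier (a joint): Sprung ring inside the pot that the lugs push round, rad: 0 at rest, growing clockwise; it follows the cap's clockwise turn less a play of about 0.1 rad (0.7 or so at the vent position). Its spring turns the cap back with about 0.06 N m there. Beyond 0.95 rad a lug begins to run on to the sprung lock nub.
- rack: Wooden cap rack fixed to the bench, 170 mm long (x), 90 mm wide, 30 mm high, with two round recesses 24 mm deep in its top: 60 mm diameter at x = -42 mm (for the large cap; it stays empty) and 46 mm diameter at x = +46 mm (for the small cap). Origin at the centre of its underside, z up.
- rack_hole1 (a point): Centre of the mouth of the rack's smaller recess (46 mm), on the rack's top face, 30 mm above the bench. Seated there, the small cap's flange rests on the rack, its origin 20 mm below this point, in any yaw.
- wax_tin: Bystander: round wax tin, 67 mm diameter, 36 mm high, origin at the centre of its underside.
- sanding_block: Bystander: cork sanding block 62 x 110 x 38 mm (x, y, z), origin at the centre of its underside.
- hole_plug: Bystander: wooden disc 46 mm diameter, 20 mm high, origin at the centre of its underside.
There are look-alikes about, which are no part of the job. What is shaped like the small_cap but red or yellow is not meant.

How it is judged:
On the way, in this order (a step that is already met when the one before it is completed fails the run):
1. the small cap is seated in the smaller recess of the rack and let go (horizontal distance between small_cap and rack_hole1 below 0.007 m and height (world z) of small_cap below 0.013 m and angle between small_cap's own z axis and vertical below 0.06 rad and contact force between small_cap and the fingers below 0.1 N), for 0.2 s.
2. the large cap is fully down in the pot's mouth with its lugs through the slots, not yet turned (horizontal distance between large_cap and pot below 0.004 m and z of large_cap in the frame of pot below 0.063 m and angle between large_cap's own z axis and vertical below 0.06 rad and angle between the x axis of large_cap and the x axis of pot, either way round below 0.3 rad), for 0.1 s.
At the end, for the whole second after the job is handed in: The large cap is fully down in the pot's mouth (within 3 mm of height, 4 mm of centre), turned 45 degrees clockwise of the entry ribs within 10 degrees, still, and gripped by the fingers; the small cap sits fully in the smaller recess of the rack (within 3 mm of height), let go (horizontal distance between large_cap and pot below 0.004 m and z of large_cap in the frame of pot below 0.063 m and angle between each of large_cap, small_cap's own z axis and vertical below 0.06 rad and angle between the x axis of large_cap and the x axis of pot, either way round between 0.61 and 0.96 rad and value of joint carrier between 0.45 and 0.95 rad and contact force between the fingers and large_cap above 1 N and angular speed of large_cap below 0.1 rad/s and horizontal distance between small_cap and rack_hole1 below 0.007 m and height (world z) of small_cap below 0.013 m and contact force between small_cap and the arm below 0.1 N); the arm keeps its last pose, push and grip.
It fails at once if the large cap is turned on towards the lock, more than about 70 degrees (value of joint carrier above 1.15 rad).
It fails at once if the wax tin is moved by more than 30 mm (distance of wax_tin from where it was at the start of the episode above 0.03 m).
It fails at once if the sanding block is moved by more than 30 mm (distance of sanding_block from where it was at the start of the episode above 0.03 m).
It fails at once if the wooden plug is moved by more than 30 mm (distance of hole_plug from where it was at the start of the episode above 0.03 m).
It also fails if it takes over 70 s, if anything falls off the work surface, if the arm or the gripper's body presses on something with over 40 N, if the wrist force passes 120 N, or if a joint passes its speed limit or range.

ROBOT

A 7-joint arm with a two-finger parallel gripper is mounted at the origin on a cart in front of the work surface, level with it; the furniture and walls round the work are solid. World frame = base frame: x ahead of the robot, y to its left, z up, the work surface at z = 0. Lengths are in m, angles in rad, forces in N, time in s.
With the tool pointing down it reaches from about 0.425 to 0.925 m from the base axis. Payload 6.8 kg.
Tool frame: the origin (TCP) lies between the finger pads; the fingertips stand env.tip_extent ahead of it and the grasp point (between the pads) lies 5 mm behind it (env.tip_extent is the distance from the TCP to the fingertips, in m); z points along the fingers, y is the line along which they close (so a half turn about z gives the same grasp; the last joint's range is limited). The gripper opens to 88 mm and grips with 3 to 60 N. Pads are 20 mm wide; open, the fingers measure 115 mm over their backs; the gripper's body (75 mm by 178 mm) begins 61 mm behind the grasp point.
Start: joints at [-1.304, 0.477, 0.022, 1.555, -0.011, 1.109, -0.083], TCP at [0.247, 0.628, 0.237] pointing down, gripper open.
Joint ranges: [-2.96, 2.96], [-0.34, 2.1], [-1.41, 1.46], [0.24, 2.44], [-1.37, 4.51], [0.17, 1.92], [-2.96, 2.96]. Speed limits (rad/s): [2.39, 2.39, 3.14, 3.14, 3.14, 3.14, 3.14].

INTERFACE

Orientations are given as a 3x3 rotation matrix whose columns are the frame's x, y, z axes.
In Python, from rig import monitor, camera, order, spot_in, cut_out, env gives the robot as it stands.
- The arm moves only by the shell command python3 -m creep 'ROWS'. ROWS is JSON, one flat list of numbers, 5 for each row, row after row: the shift along the tool's x, y, z in units of 0.06 m (1.0 is 0.06 m), then the turn about the tool's z in units of 5 degrees (1.0 is 5 degrees), then the closure, from 0 (fully open) to 1 (shut). In form: [dx, dy, dz, twist, jaw, dx, dy, dz, twist, jaw, ...]. A call has 1 to 8 rows; each row shifts and turns the commanded pose from where the row before left it, along the tool's axes as they then stand; what a row does not reach is not made up. A row lasts 1/8 s, in which the tool goes at most 62.5 mm and 10.7 degrees, less where a joint would pass 70% of its speed; a pose out of reach is approached as far as the arm can. A call with a number of a shift or a turn outside -1 to 1 is refused whole. A call with a gripper value outside its range is refused whole. The fingers move at their own pace and stop on an object; the grip force is fixed at half the most. Time passes only in rows, so rows that do not move let the fingers close. It gives the time, the measured TCP pose, the force, the opening and the grip force at its end, in the units of the state.
- monitor.get_obs(): the state, without advancing time (a new reading comes with each control period).
- camera(name): name is "scene" or "side" or "wrist"; returns a dict with "color" (400x640x3 uint8, red, green, blue), "K" (3x3 intrinsics, pixels), "world_from_camera" (4x4, takes a point from camera to world coordinates). Camera axes: x right, y down, z forward; pixel columns grow to the right and rows downward; lengths in m; the calibration is good to about 2 mm. A picture is of the moment at which its call begins. There is no depth.
- order.job_done(): hands the job in; it is judged then, once.
Trained networks look in the newest picture that a camera, given by its name, has taken for a name from the list of things; names that differ only in an ending like _2 or _b are one class to them, and where a whole thing is asked for, a point or a joint stands for the part that bears it (a point fixed in the world has none). Each returns a list of dicts, best first, with "p" (0 to 1); they miss things now and then, are a little off and sometimes report something else, mostly with a low value. They report only what shows in the picture. A call takes as long as a camera call. They do not tell look-alikes from the thing itself.
- spot_in(name, camera): "centre" ([column, row] in pixels, amid what is visible of it).
- cut_out(name, camera): "pixels" (400x640 bool, what is visible of it) and "centre" ([column, row] in pixels, amid what is visible of it).
The state is a dict: "time_s": time; "q": joint angles; "qd": joint speeds; "joint_efforts": joint torques, N m; "position": TCP position; "ee_rot": TCP orientation; "wrist_force": force on the tool from outside, world axes, zero at the start; "torque": the same for the moment, N m; "width": finger opening in m; "grasp_force": force on a finger pad.
Only numpy, scipy, OpenCV 4.12 (cv2) and the standard library are available. Lean on these libraries where they do the work, as an engineer would, in place of code of your own. Each camera call takes 0.05 s, during which the arm holds its last target. There are 200 camera calls.

## Working session

There is one attempt and no reset: what is moved stays moved. The work goes in short steps, Python scripts to look and compute and a shell command to move; the robot and the scene stay as the last step left them, time stands still between calls to the robot, and variables do not carry over. Pictures are saved under pics/ and viewed, at most 13 in all, crops included, and the job is handed in when it is done.

```bash
mkdir -p pics
cat > h.py <<'E'
import numpy as np,cv2
from rig import monitor,camera,order,spot_in,cut_out,env
def ray(c,uv,z):
    K=c["K"];T=c["world_from_camera"]
    d=T[:3,:3]@np.linalg.inv(K)@np.array([uv[0],uv[1],1.]);o=T[:3,3]
    return o+d*(z-o[2])/d[2]
def proj(c,p):
    T=np.linalg.inv(c["world_from_camera"]);q=T[:3,:3]@np.asarray(p,float)+T[:3,3];q=c["K"]@q
    return q[:2]/q[2]
def save(c,n): cv2.imwrite("pics/"+n,c["color"][:,:,::-1])
E
python3 - <<'E'
from h import *
np.set_printoptions(precision=3,suppress=True)
for n in ["scene","side"]:
    c=camera(n);save(c,n+".png");print(n,c["world_from_camera"][:3,3])
    for t,z in [("large_cap",.03),("small_cap",.03),("pot",.08),("rack",.03),("wax_tin",.036),("sanding_block",.038),("hole_plug",.02)]:
        for d in spot_in(t,n)[:4]: print(t,round(d["p"],2),np.round(d["centre"],1),ray(c,d["centre"],z))
o=monitor.get_obs();print(o["position"],o["ee_rot"],env.tip_extent,o["wrist_force"],o["width"],o["time_s"])
E
```

```text
scene [ 0.044 -0.557  0.918]
large_cap 0.95 [296.2 214.2] [0.517 0.024 0.03 ]
small_cap 0.82 [263.3 247.1] [0.406 0.004 0.03 ]
small_cap 0.76 [326.8 255.8] [ 0.487 -0.106  0.03 ]
small_cap 0.61 [305.7 289.4] [ 0.4   -0.135  0.03 ]
pot 0.8 [258.3 153.7] [0.551 0.192 0.08 ]
rack 0.63 [411.  295.6] [ 0.54 -0.29  0.03]
wax_tin 0.69 [318.  188.5] [0.603 0.042 0.036]
sanding_block 0.91 [360.1 217.1] [ 0.609 -0.086  0.038]
hole_plug 0.51 [351.4 178.9] [0.693 0.02  0.02 ]
side [0.43  0.749 0.48 ]
large_cap 0.61 [338.  222.3] [0.516 0.04  0.03 ]
small_cap 0.91 [357.3 195.3] [ 0.481 -0.097  0.03 ]
small_cap 0.86 [392.9 193.2] [ 0.389 -0.119  0.03 ]
small_cap 0.62 [388.2 216.8] [0.401 0.003 0.03 ]
small_cap 0.39 [291.  272.9] [0.583 0.228 0.03 ]
rack 0.82 [340.4 168. ] [ 0.545 -0.27   0.03 ]
wax_tin 0.87 [295.6 225.3] [0.609 0.073 0.036]
sanding_block 0.6 [306.7 198.4] [ 0.607 -0.052  0.038]
sanding_block 0.3 [292.5 225.5] [0.615 0.077 0.038]
hole_plug 0.55 [262.6 223.3] [0.695 0.049 0.02 ]
[0.247 0.628 0.237] [[-0.931  0.366 -0.   ]
 [ 0.366  0.931  0.   ]
 [ 0.     0.    -1.   ]] 0.014 [-0.604 -0.397 -0.328] 0.08792724267065478 0.8
```

View pics/scene.png

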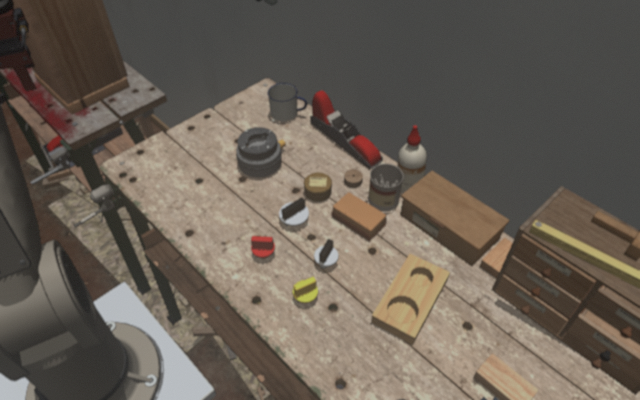

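View pics/side.png

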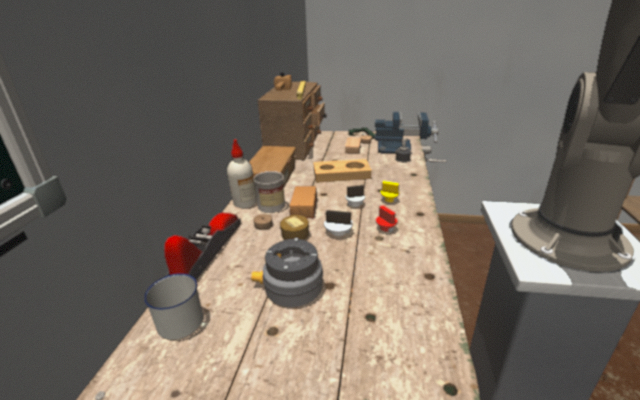

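Small-cap-shaped things in scene.png are red (263,247), yellow (306,289) and aluminium with a black bar (327,256). Only the last fits, since red and yellow are excluded. The large cap is at (296,214), the pot at (258,150) and the rack at (411,296), with its smaller recess at about (423,272) or (403,305). In side.png, the aluminium small cap is at (356,196) and the large one at (338,223). I'll confirm in one enlarged crop and triangulate.

Run:
```python
from h import *
np.set_printoptions(precision=3,suppress=True)
a=camera("scene");
A=cut_out("rack","scene")[0]; S=[np.array(d["centre"]) for d in spot_in("small_cap","scene")]; L=spot_in("large_cap","scene")[0]["centre"]
P=cut_out("pot","scene")[0]
im=a["color"][110:340,220:470,::-1];cv2.imwrite("pics/crop.png",cv2.resize(im,None,fx=2.6,fy=2.6,interpolation=cv2.INTER_CUBIC))
r=cv2.minAreaRect(np.argwhere(A["pixels"])[:,::-1].astype(np.float32))
print(A["p"],[ (p,ray(a,p,.03)) for p in cv2.boxPoints(r)])
b=camera("side")
def tri(u,v):
    M=[];y=[]
    for c,p in((a,u),(b,v)):
        T=c["world_from_camera"];d=T[:3,:3]@np.linalg.inv(c["K"])@np.array([*p,1.]);d/=np.linalg.norm(d);Q=np.eye(3)-np.outer(d,d);M.append(Q);y.append(Q@T[:3,3])
    return np.linalg.lstsq(np.vstack(M),np.hstack(y),rcond=None)[0]
print("small",tri((326.8,255.8),(357.3,195.3)),"large",tri(L,spot_in("large_cap","side")[0]["centre"]))
c=camera("wrist");o=monitor.get_obs();T=c["world_from_camera"]
print("cam in tool",o["ee_rot"].T@(T[:3,3]-o["position"]) if hasattr(o["ee_rot"],"T") else 0, np.array(o["ee_rot"]).T@T[:3,:3],c["K"][0])
```

```text
0.69 [(array([367.28 , 322.349], dtype=float32), array([ 0.435, -0.27 ,  0.03 ])), (array([406.477, 248.855], dtype=float32), array([ 0.621, -0.21 ,  0.03 ])), (array([451.789, 273.021], dtype=float32), array([ 0.64 , -0.313,  0.03 ])), (array([412.592, 346.516], dtype=float32), array([ 0.458, -0.361,  0.03 ]))]
small [ 0.485 -0.105  0.028] large [0.518 0.026 0.031]
cam in tool [ 0.083  0.001 -0.148] [[-0.    -0.952 -0.305]
 [ 1.    -0.001  0.001]
 [-0.001 -0.305  0.952]] [331.339   0.    319.421]
```

View pics/crop.png

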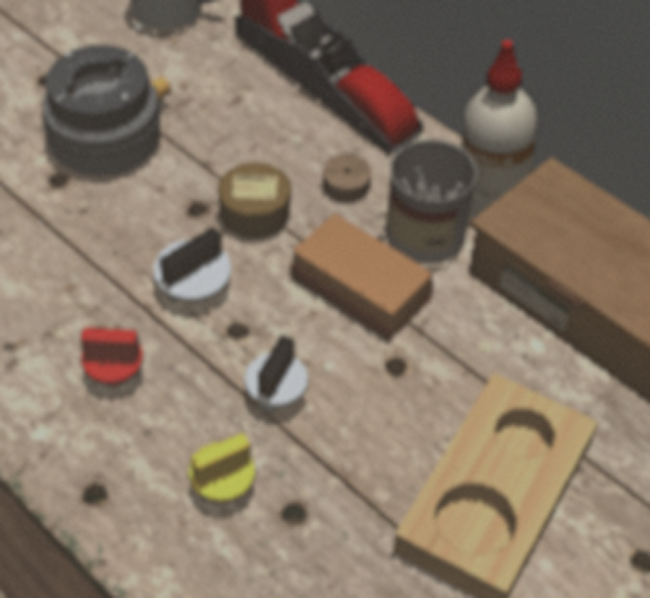

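The crop shows the aluminium small cap with its black bar at crop (277,375), beside the red (112,350) and yellow (222,470) look-alikes; the large cap is at (192,270). The smaller recess is the far one at crop (525,425). Moving over the small cap.

```bash
python3 -m creep '[-0.85,-0.5,0,0,0,-0.85,-0.5,0,0,0,-0.85,-0.5,0,0,0,-0.85,-0.5,0,0,0,-0.85,-0.5,0,0,0,-0.85,-0.5,0,0,0,-0.85,-0.5,0,0,0]'; python3 -m creep '[-0.32,-0.91,0,0,0,-0.32,-0.91,0,0,0,-0.32,-0.91,0,0,0,-0.32,-0.91,0,0,0,-0.32,-0.91,0,0,0,-0.32,-0.91,0,0,0,-0.32,-0.91,0,0,0,0,0,0,0,0]'
cat >> h.py <<'E'
np.set_printoptions(precision=4,suppress=True)
def bar(c,centre,rad=70,zt=.055):
    # dark bar blob nearest predicted centre: axis and centre on plane zt
    g=c["color"].astype(int);m=(g.max(2)<60)
    yy,xx=np.mgrid[:400,:640];m&=((xx-centre[0])**2+(yy-centre[1])**2<rad**2)
    n,l,s,ce=cv2.connectedComponentsWithStats(m.astype(np.uint8))
    k=1+np.argmax(s[1:,4]);px=np.argwhere(l==k)[:,::-1].astype(np.float32)
    w=np.array([ray(c,p,zt)[:2] for p in px],np.float32)
    return s[k],ce[k],cv2.minAreaRect(w),w,(l==k)
E
python3 - <<'E'
from h import *
c=camera("wrist");save(c,"w1.png");o=monitor.get_obs();print(o["position"],o["ee_rot"],o["time_s"])
print("pred",proj(c,[.485,-.105,.055]))
for d in cut_out("small_cap","wrist"): print(d["p"],d["centre"],ray(c,d["centre"],.03))
b=bar(c,proj(c,[.485,-.105,.055]));print(b[:3])
E
```

```text
time_s: 2.08
position: [0.5035, 0.3005, 0.237]
ee_rot: [[-0.931, 0.366, 0.001], [0.366, 0.931, 0.001], [-0.0, 0.001, -1.0]]
wrist_force: [1.4, -0.1, -0.5]
width: 0.0877
grasp_force: 0.0
time_s: 3.08
position: [0.4869, -0.1078, 0.2371]
ee_rot: [[-0.927, 0.374, 0.001], [0.374, 0.927, -0.001], [-0.001, -0.001, -1.0]]
wrist_force: [-0.5, 0.6, 0.3]
width: 0.0877
grasp_force: 0.0
[ 0.4873 -0.1047  0.2369] [[-0.9289  0.3703  0.0004]
 [ 0.3703  0.9289 -0.0002]
 [-0.0004 -0.     -1.    ]] 3.125
pred [320.5065 170.553 ]
0.88 [398.8, 50.1] [0.4064 0.01   0.03  ]
0.85 [264.8, 100.7] [ 0.4006 -0.1329  0.03  ]
0.78 [327.2, 164.4] [ 0.487  -0.0978  0.03  ]
(array([308, 149,  36,  40, 618], dtype=int32), array([325.534 , 168.3803]), ((0.48561033606529236, -0.09916502982378006), (0.04639727994799614, 0.01494603417813778), 20.30113410949707))
```

View pics/w1.png

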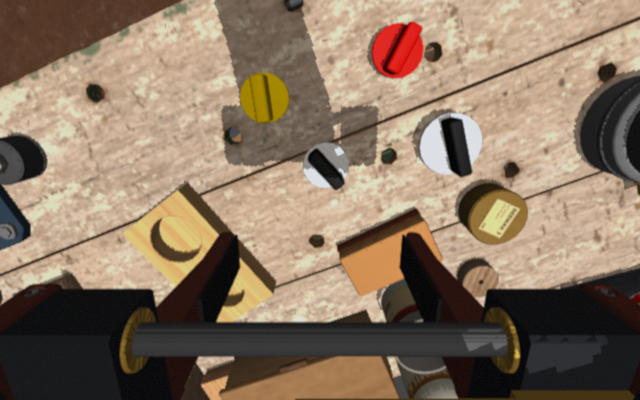

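The wrist picture shows the small aluminium cap at (326,168), its bar measuring 46 x 15 mm at about 20° in world. Red is at (398,50), yellow at (265,100), the large cap at (450,145) and the rack at lower left. Turning and descending partway.

```bash
python3 -m creep '[0,0,0.25,-1,0,0,0,0.25,-1,0,0,0,0.25,-1,0,0,0,0.25,-1,0,0,0,0.25,-1,0,0,0,0.25,-1,0,0,0,0.25,-1,0,0,0,0.25,-1,0]' >/dev/null; python3 -m creep '[0,0.095,0,-0.4,0,0,0,0,0,0]'
python3 - <<'E'
from h import *
c=camera("wrist");o=monitor.get_obs();print(o["position"],o["ee_rot"],o["time_s"],o["q"])
b=bar(c,proj(c,[.4856,-.099,.055]),90);print(b[:3])
save(c,"w2.png")
E
```

```text
time_s: 4.42
position: [0.4861, -0.0958, 0.117]
ee_rot: [[-0.936, -0.352, 0.0], [-0.352, 0.936, 0.001], [-0.0, 0.001, -1.0]]
wrist_force: [-0.0, 0.5, 0.3]
width: 0.0877
grasp_force: 0.0
[ 0.4863 -0.0964  0.1172] [[-0.9363 -0.3511  0.0009]
 [-0.3511  0.9363  0.0004]
 [-0.001   0.0001 -1.    ]] 4.475 [-0.1021  0.3485  0.2069  2.0971 -0.1092  0.705   2.1056]
(array([ 303,  176,   19,   69, 1246], dtype=int32), array([312.0738, 209.3307]), ((0.48433148860931396, -0.10169751942157745), (0.04917934909462929, 0.01232895441353321), 19.731861114501953))
```

```bash
python3 -m creep '[0.03,-0.06,0.4,0,0,0,0,0.4,0,0,0,0,0.4,0,0,0,0,0,0,0,0,0,0,0,1,0,0,0,0,1,0,0,0,0,1,0,0,0,0,1]'; python3 -m creep '[0,0,0,0,1,0,0,0,0,1,0,0,0,0,1]'
```

```text
time_s: 5.48
position: [0.4856, -0.1015, 0.045]
ee_rot: [[-0.937, -0.35, 0.001], [-0.35, 0.937, 0.0], [-0.001, -0.0, -1.0]]
wrist_force: [-0.1, 0.7, 0.3]
width: 0.0516
grasp_force: 0.0
time_s: 5.85
position: [0.4853, -0.1014, 0.0446]
ee_rot: [[-0.937, -0.351, -0.0], [-0.351, 0.937, 0.0], [0.0, 0.0, -1.0]]
wrist_force: [-0.4, 0.5, -0.3]
width: 0.0214
grasp_force: 0.0
```

```bash
python3 -m creep '[0,0,0,0,1,0,0,0,0,1,0,0,-0.3,0,1,0,0,-0.6,0,1,0,0,-0.6,0,1,0,0,0,0,1]'
python3 - <<'E'
from h import *
c=camera("wrist");o=monitor.get_obs();save(c,"w3.png")
# rack holes: in scene
print(o["position"],o["width"])
b=bar(c,proj(c,np.array(o["position"])+[0,0,.01]),80,o["position"][2]+.011);print(b[1:3])
for n in ("wrist",):
    for d in cut_out("rack",n)[:1]:
        r=cv2.minAreaRect(np.argwhere(d["pixels"])[:,::-1].astype(np.float32));print(d["p"],[ray(c,p,.03)[:2] for p in cv2.boxPoints(r)])
E
```

```text
time_s: 6.6
position: [0.487, -0.1016, 0.1368]
ee_rot: [[-0.937, -0.351, 0.005], [-0.351, 0.937, -0.0], [-0.005, -0.002, -1.0]]
wrist_force: [0.9, 0.5, -1.9]
width: 0.0137
grasp_force: 30.0
[ 0.4858 -0.1014  0.1352] 0.013896912793809202
(array([319.3748, 288.2571]), ((0.4995560050010681, -0.09786449372768402), (0.06753701716661453, 0.06379012763500214), 62.13713455200195))
0.95 [array([ 0.4746, -0.3509]), array([ 0.4327, -0.2537]), array([ 0.6078, -0.2081]), array([ 0.6614, -0.3282])]
```

View pics/w3.png

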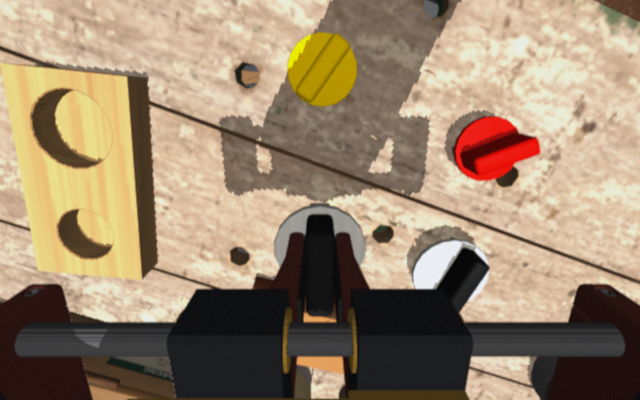

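The small cap is held, with its bar at (319,260). The rack shows its large recess at about (72,128) and the small one at about (86,233). Measuring the recess and the cap's offset in the grip.

Run:
```python
from h import *
c=camera("wrist");o=monitor.get_obs();p=np.array(o["position"]);R=np.array(o["ee_rot"])
for n,e in (("S",[(57,233),(114,233),(85,208),(85,259)]),("L",[(31,128),(112,128),(72,89),(72,168)])):
    w=np.array([ray(c,u,.03)[:2] for u in e]);print(n,w.mean(0),np.linalg.norm(w[0]-w[1]),np.linalg.norm(w[2]-w[3]))
co=np.array([ray(c,u,.03)[:2] for u in [(2,65),(128,75),(143,278),(38,272)]]);print(co,np.linalg.norm(co-np.roll(co,1,0),axis=1))
for dx in (-.006,-.004,-.002,0,.002,.004,.006):
    t=np.linspace(0,2*np.pi,90);q=[proj(c,p+R@[dx+.026*np.cos(a),.026*np.sin(a),.0446-.026]) for a in t];q=np.array(q)
    print(dx,q.min(0),q.max(0))
im=cv2.resize(c["color"][50:300,0:380,::-1],None,fx=2.1,fy=2.1,interpolation=cv2.INTER_CUBIC);cv2.imwrite("pics/c4.png",im)
```

```text
S [ 0.5831 -0.272 ] 0.04724580024446079 0.04731039918665458
L [ 0.4998 -0.2942] 0.060728045309540415 0.060140772489672895
[[ 0.4716 -0.3467]
 [ 0.4469 -0.2618]
 [ 0.6082 -0.2188]
 [ 0.634  -0.3048]] [0.1678 0.0884 0.1669 0.0898]
-0.006 [273.6013 210.345 ] [366.2105 293.4467]
-0.004 [273.4488 206.8495] [366.3646 290.5029]
-0.002 [273.2953 203.3297] [366.5197 287.5404]
0 [273.1407 199.7854] [366.6758 284.559 ]
0.002 [272.9851 196.2164] [366.833  281.5585]
0.004 [272.8284 192.6223] [366.9912 278.5388]
0.006 [272.6707 189.003 ] [367.1505 275.4995]
```

View pics/c4.png

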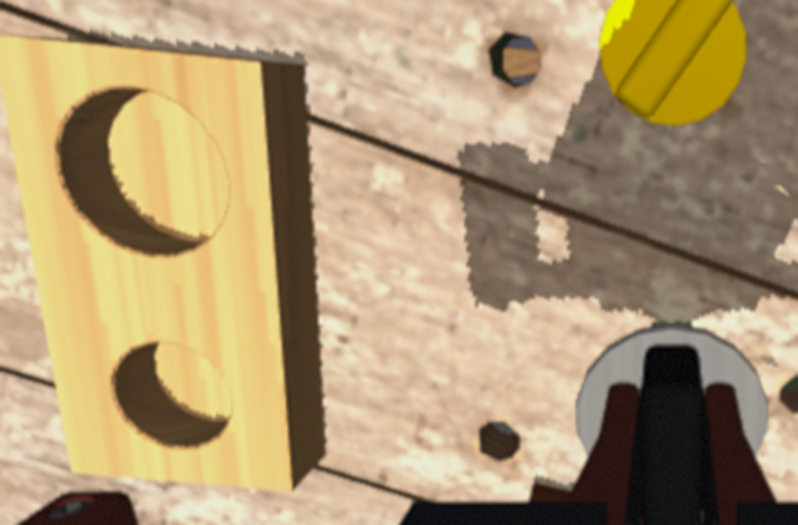

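The crop shows the small rim spanning x 114–232, y 342–447 (crop), the large rim x 58–231, y 86–256, and the flange top at crop row 322. That puts the cap about 2 mm along −tool x.

Run:
```python
from h import *
c=camera("wrist");o=monitor.get_obs();p=np.array(o["position"]);R=np.array(o["ee_rot"])
f=lambda x,y:ray(c,(x/2.1-.26,y/2.1+50-.26),.03)[:2]
S=np.array([f(114,394),f(232,398),f(170,342),f(178,447)]);L=np.array([f(58,165),f(231,185),f(138,86),f(165,256)])
s=(S[0]+S[1]+S[2]+S[3])/4;l=L.mean(0)
co=np.array([f(0,36),f(262,61),f(293,491),f(72,473)])
print(s,l,np.linalg.norm(s-l),co,np.linalg.norm(co-np.roll(co,1,0),axis=1))
u=(s-l)/np.linalg.norm(s-l);m=(s+l)/2; h=m+u*.044
cap=(p+R@[-.002,0,0])[:2];D=np.r_[h-cap,0]
print(h,cap,D,(R.T@D)/.06)
```

```text
[ 0.5871 -0.2731] [ 0.5023 -0.2943] 0.0874416517923447 [[ 0.4727 -0.3476]
 [ 0.4496 -0.2633]
 [ 0.6136 -0.2204]
 [ 0.6369 -0.3071]] [0.1691 0.0873 0.1695 0.0898]
[ 0.5874 -0.2731] [ 0.4862 -0.1005] [ 0.1012 -0.1726  0.    ] [-0.5705 -3.285  -0.0046]
```

```bash
python3 -m creep '[-0.115,-0.66,0,0,1,-0.115,-0.66,0,0,1,-0.115,-0.66,0,0,1,-0.115,-0.66,0,0,1,-0.11,-0.65,0,0,1,0,0,0,0,1,0,0,0,0,1]'
python3 - <<'E'
from h import *
c=camera("wrist");o=monitor.get_obs();p=np.array(o["position"]);R=np.array(o["ee_rot"])
cap=(p+R@[-.002,0,0])[:2];D=np.r_[[.5874,-.2731]-cap,0];print(p,D,R.T@D/.06)
im=c["color"][:,:,::-1].copy()
t=np.linspace(0,6.28,60)
for ce,r in (([.5874,-.2731],.023),([.5022,-.2943],.03)):
    for a in t: cv2.circle(im,tuple(int(round(v)) for v in proj(c,[ce[0]+r*np.cos(a),ce[1]+r*np.sin(a),.03])),0,(255,0,255),-1)
cv2.imwrite("pics/w5.png",cv2.resize(im[40:340,120:520],None,fx=2,fy=2))
E
```

```text
time_s: 7.68
position: [0.5856, -0.2733, 0.133]
ee_rot: [[-0.936, -0.351, -0.003], [-0.351, 0.936, 0.002], [0.002, 0.002, -1.0]]
wrist_force: [0.2, -0.3, -1.3]
width: 0.0139
grasp_force: 30.0
[ 0.5857 -0.2728  0.1334] [-0.0002 -0.001   0.    ] [ 0.0089 -0.0148 -0.    ]
```

View pics/w5.png

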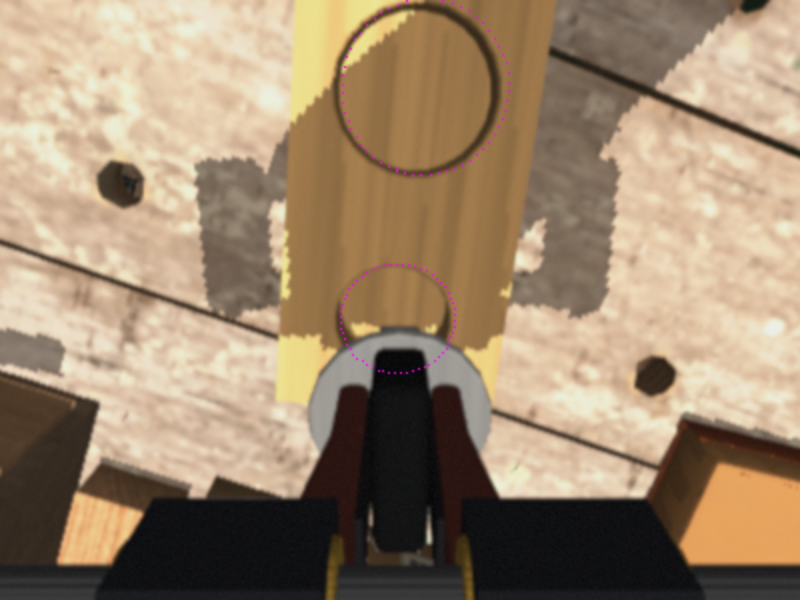

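The overlay shows the actual small rim (crop x 335–450) about 2 mm to the left of my prediction, so the shift is −3 mm in tool y. Lowering.

```bash
python3 -m creep '[0.01,-0.045,0,0,1,0,0,0.4,0,1,0,0,0.4,0,1,0,0,0.25,0,1,0,0,0.15,0,1,0,0,0.1,0,1,0,0,0,0,1]'
```

```text
time_s: 8.6
position: [0.587, -0.277, 0.0567]
ee_rot: [[-0.937, -0.351, -0.0], [-0.351, 0.937, 0.0], [-0.0, 0.0, -1.0]]
wrist_force: [0.1, 0.7, -1.6]
width: 0.0134
grasp_force: 30.0
```

```bash
python3 -m creep '[0,0,0.03,0,1,0,0,0.02,0,1,0,0,0,0,1]';python3 -m creep '[0,0,0,0,0.6,0,0,0,0,0.6,0,0,0,0,0.6,0,0,-0.4,0,0.6,0,0,-0.8,0,0.6,0,0,-0.8,0,0.6,0,0,0,0,0.5]'
python3 - <<'E'
from h import *
c=camera("wrist");o=monitor.get_obs();p=np.array(o["position"]);R=np.array(o["ee_rot"])
print(p)
b=bar(c,proj(c,[.586,-.275,.065]),90,.065);print(b[1:3])
s=camera("scene");print([ (d["p"],ray(s,d["centre"],.04)) for d in spot_in("small_cap","scene")])
im=np.vstack([cv2.resize(c["color"][100:300,160:480],(640,400)),cv2.resize(s["color"][240:310,370:482],(320,200),interpolation=cv2.INTER_CUBIC).repeat(1,0) if 0 else cv2.resize(s["color"][235:305,360:584],(640,200),interpolation=cv2.INTER_CUBIC)])
cv2.imwrite("pics/w6.png",im[:,:,::-1])
E
```

```text
time_s: 8.98
position: [0.5874, -0.2773, 0.0547]
ee_rot: [[-0.937, -0.351, 0.001], [-0.351, 0.937, -0.0], [-0.001, -0.001, -1.0]]
wrist_force: [-2.6, 0.7, 6.3]
width: 0.0142
grasp_force: 30.0
time_s: 9.85
position: [0.5893, -0.2784, 0.1779]
ee_rot: [[-0.937, -0.35, 0.007], [-0.35, 0.937, -0.003], [-0.006, -0.005, -1.0]]
wrist_force: [0.6, -0.3, -0.7]
width: 0.0417
grasp_force: 0.0
[ 0.5879 -0.2775  0.1754]
(array([322.3713, 189.0743]), ((0.5866498351097107, -0.2773204445838928), (0.047490231692790985, 0.012203848920762539), 20.256147384643555))
[(0.78, array([ 0.4009, -0.0057,  0.04  ])), (0.7, array([ 0.3938, -0.1421,  0.04  ]))]
```

View pics/w6.png

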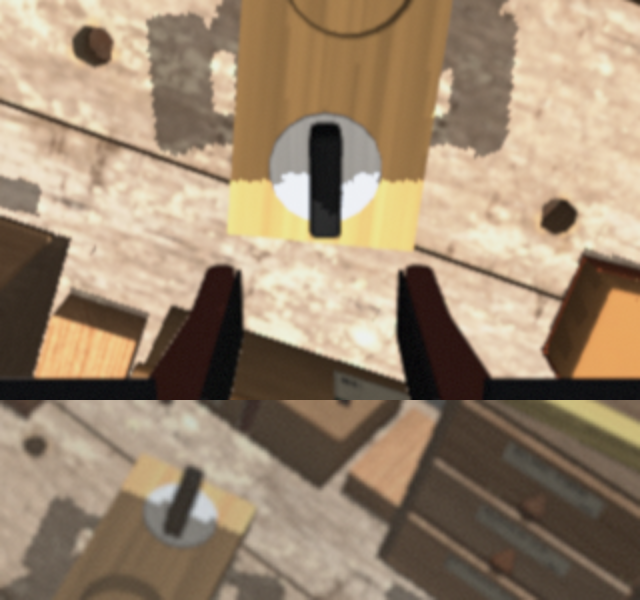

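The small cap lies flat in the recess, its flange on the rack (top half (325,165), scene view (180,512)). A 6 N push was felt at exactly the seated height. Going to the large cap.

```bash
python3 -m creep '[-0.115,0.86,0,0,0,-0.115,0.86,0,0,0,-0.11,0.86,0,0,0,-0.11,0.86,0,0,0,-0.11,0.86,0,0,0,-0.11,0.85,0,0,0,0,0,0,1,0,0,0,0,1,0]' >/dev/null; python3 -m creep '[0,0,0,1,0,0,0,0,1,0,0,0,0,1,0,0,0,0,1,0,0,0,0,0,0]'
python3 - <<'E'
from h import *
c=camera("wrist");o=monitor.get_obs();p=np.array(o["position"]);R=np.array(o["ee_rot"]);print(p,R[:,1],o["q"])
b=bar(c,proj(c,[.518,.026,.055]),80);print(b[:3])
for d in cut_out("pot","wrist")[:2]: print(d["p"],d["centre"],ray(c,d["centre"],.08))
save(c,"w7.png")
s=camera("scene");save(s,"s7.png")
E
```

```text
time_s: 11.62
position: [0.5153, 0.0264, 0.1722]
ee_rot: [[-0.987, 0.164, -0.003], [0.164, 0.987, -0.001], [0.003, -0.001, -1.0]]
wrist_force: [-1.1, 0.6, 0.2]
width: 0.0877
grasp_force: 0.0
[0.5155 0.0264 0.1725] [ 0.1627  0.9867 -0.0011] [-0.4119  0.2997  0.2877  2.0105 -0.1114  0.8485  1.3451]
(array([ 318,  153,   20,   71, 1032], dtype=int32), array([327.905 , 187.5649]), ((0.5137603282928467, 0.03452204912900925), (0.012585446238517761, 0.06138599291443825), 86.09583282470703))
0.56 [560.3, 216.4] [0.5575 0.2097 0.08  ]
```

```bash
python3 -m creep '[0.02,0.12,0.3,-0.6,0,0,0,0.5,-0.5,0,0,0,0.5,0,0,0,0,0.5,0,0,0,0,0.32,0,0,0,0,0,0,0,0,0,0,0,1,0,0,0,0,1]'; python3 -m creep '[0,0,0,0,1,0,0,0,0,1,0,0,0,0,1,0,0,0,0,1,0,0,0,0,1,0,0,0,0,1,0,0,0,0,1]'
```

```text
time_s: 12.78
position: [0.517, 0.0338, 0.0474]
ee_rot: [[-0.998, 0.069, 0.002], [0.069, 0.998, 0.0], [-0.002, 0.001, -1.0]]
wrist_force: [0.2, -0.6, -0.5]
width: 0.0714
grasp_force: 0.0
time_s: 13.65
position: [0.5163, 0.0337, 0.0464]
ee_rot: [[-0.998, 0.069, -0.0], [0.069, 0.998, 0.0], [0.0, 0.0, -1.0]]
wrist_force: [-0.1, 1.0, -0.3]
width: 0.0141
grasp_force: 30.0
```

```bash
python3 -m creep '[0,0,-0.3,0,1,0,0,-0.6,0,1,0,0,-0.8,0,1,0,0,-0.8,0,1,-0.36,0.42,0,0,1,-0.36,0.42,0,0,1,-0.36,0.42,0,0,1,0,0,0,0,1]'; python3 -m creep '[0,0,0,0,1,0,0,0,0,1]' | head -2
python3 - <<'E'
from h import *
c=camera("wrist");o=monitor.get_obs();p=np.array(o["position"]);R=np.array(o["ee_rot"]);print(p,R[:,1],o["width"],o["q"])
for d in cut_out("pot","wrist")[:2]: print(d["p"],d["centre"],ray(c,d["centre"],.08))
print(proj(c,[.555,.205,.08]))
save(c,"w8.png")
im=cv2.convertScaleAbs(c["color"][80:380,240:640,::-1],alpha=1.6,beta=15)
cv2.imwrite("pics/w8c.png",cv2.resize(im,None,fx=2,fy=2,interpolation=cv2.INTER_CUBIC))
E
```

```text
time_s: 14.65
position: [0.5868, 0.1072, 0.1958]
ee_rot: [[-0.998, 0.066, -0.0], [0.066, 0.998, 0.001], [0.0, 0.001, -1.0]]
wrist_force: [-0.5, -0.2, -2.1]
width: 0.0139
grasp_force: 30.0
time_s: 14.9
position: [0.5854, 0.1035, 0.1963]
[0.5856 0.1036 0.1964] [ 0.0707  0.9975 -0.0003] 0.013992959963214207 [-0.4797  0.3926  0.2579  1.8084 -0.1195  0.9563  1.3286]
0.59 [462.8, 166.9] [0.5719 0.2222 0.08  ]
[442.4809 147.816 ]
```

View pics/w8c.png

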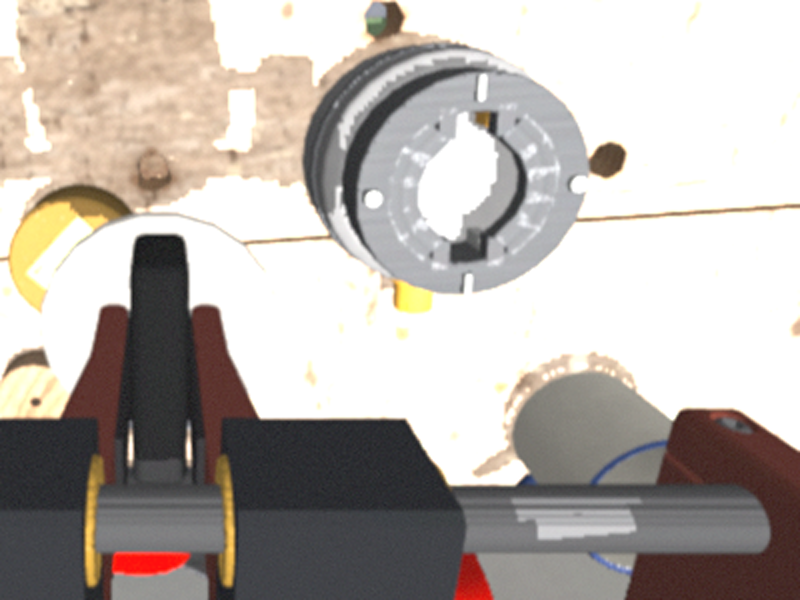

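The picture shows the pot's ribs at crop (482,87) and (468,282), its studs at (373,199) and (579,184), and the outlet (pot +x) at (413,295). The held cap's flange top is at crop row 213. Computing the pot pose and the cap offset.

Run:
```python
from h import *
c=camera("wrist");o=monitor.get_obs();p=np.array(o["position"]);R=np.array(o["ee_rot"])
f=lambda x,y,z=.082:ray(c,(x/2+240-.25,y/2+80-.25),z)[:2]
r1,r2,s1,s2=f(482,87),f(468,282),f(373,199),f(579,184)
print("ribs",(r1+r2)/2,np.linalg.norm(r1-r2),"studs",(s1+s2)/2,np.linalg.norm(s1-s2))
x=r2-r1;print("potx deg",np.degrees(np.arctan2(x[1],x[0])),"from studs",np.degrees(np.arctan2(*(s2-s1)[::-1]))-90)
e=np.array([f(358,190,.08),f(588,180,.08),f(478,68,.08),f(472,293,.08)]);print("collar",e.mean(0),np.linalg.norm(e[0]-e[1]),np.linalg.norm(e[2]-e[3]))
print("tool y deg",np.degrees(np.arctan2(R[1,1],R[0,1])))
for dx in (-.006,-.004,-.002,0,.002,.004,.006):
    t=np.linspace(0,2*np.pi,180);q=np.array([proj(c,p+R@[dx+.034*np.cos(a),.034*np.sin(a),.0464-.026]) for a in t]);print(dx,(q.min(0)-[240,80])*2,(q.max(0)-[240,80])*2)
# auto: whitest flange top edge along column of bar
g=c["color"].astype(int);print([tuple(g[r,322]) for r in range(180,200,2)])
m=(g.max(2)-g.min(2)<14)&(g.min(2)>120);n,l,s,ce=cv2.connectedComponentsWithStats(m.astype(np.uint8));print(s[(s[:,4]>150)])
```

```text
ribs [0.5788 0.2338] 0.08204976958119863 studs [0.5799 0.2343] 0.08351740716451077
potx deg 0.26617962073288653 from studs 0.2764031904311963
collar [0.5779 0.2343] 0.0939188432709543 0.09550473479417555
tool y deg 85.97459269550063
-0.006 [ 37.5493 233.43  ] [278.3445 449.8126]
-0.004 [ 37.1485 226.2951] [278.7328 444.0979]
-0.002 [ 36.7449 219.1106] [279.1237 438.3477]
0 [ 36.3388 211.8761] [279.5171 432.5616]
0.002 [ 35.9299 204.591 ] [279.9132 426.7395]
0.004 [ 35.5183 197.2548] [280.3119 420.8808]
0.006 [ 35.104 189.867] [280.7132 414.9853]
[(np.int64(135), np.int64(119), np.int64(105)), (np.int64(165), np.int64(146), np.int64(130)), (np.int64(216), np.int64(189), np.int64(165)), (np.int64(128), np.int64(117), np.int64(108)), (np.int64(145), np.int64(141), np.int64(137)), (np.int64(176), np.int64(172), np.int64(166)), (np.int64(172), np.int64(169), np.int64(162)), (np.int64(174), np.int64(169), np.int64(164)), (np.int64(130), np.int64(128), np.int64(123)), (np.int64(10), np.int64(8), np.int64(10))]
[[     0      0    640    400 248313]
 [   411    105     95     41    392]
 [   441    135     47     65   1652]
 [   406    178     28     40    236]
 [   261    188    117     88   4596]]
```

```bash
python3 -m creep '[0.09,0.71,0,0,1,0.09,0.71,0,0,1,0.09,0.72,0,0,1,0,0,0,-0.86,1,0,0,0.4,0,1,0,0,0.3,0,1,0,0,0,0,1,0,0,0,0,1]'
cat > ov.py <<'E'
from h import *
import sys
c=camera("wrist");o=monitor.get_obs();p=np.array(o["position"]);R=np.array(o["ee_rot"]);print(p,np.degrees(np.arctan2(R[1,1],R[0,1])))
P=np.array([float(sys.argv[1]),float(sys.argv[2])])
g=cv2.convertScaleAbs(c["color"][60:360,120:520,::-1],alpha=1.5,beta=10);g=cv2.resize(g,None,fx=2,fy=2,interpolation=cv2.INTER_CUBIC)
def dot(q,col): u=(proj(c,q)-[120,60])*2+.5;cv2.circle(g,tuple(int(round(v)) for v in u),2,col,-1);return u
for n,q in dict(ribm=[-.041,0,.082],ribp=[.041,0,.082],studl=[0,-.041,.082],studr=[0,.041,.082]).items(): print(n,dot([P[0]+q[0],P[1]+q[1],q[2]],(255,0,255)))
for a in np.linspace(0,6.28,60):
    dot([P[0]+.048*np.cos(a),P[1]+.048*np.sin(a),.08],(0,255,0));dot(p+R@[.034*np.cos(a),.034*np.sin(a),.0204],(0,0,255))
cv2.imwrite(sys.argv[3],g)
E
python3 ov.py .579 .2325 pics/w9.png
```

```text
time_s: 16.05
position: [0.5793, 0.2338, 0.1549]
ee_rot: [[-1.0, -0.005, 0.001], [-0.005, 1.0, 0.0], [-0.001, 0.0, -1.0]]
wrist_force: [0.4, 0.5, -2.0]
width: 0.0139
grasp_force: 30.0
[0.5795 0.2339 0.1552] 90.30264270249569
ribm [394.8325 186.838 ]
ribp [394.1891 403.6418]
studl [279.0852 300.5188]
studr [509.794  301.5049]
```

View pics/w9.png

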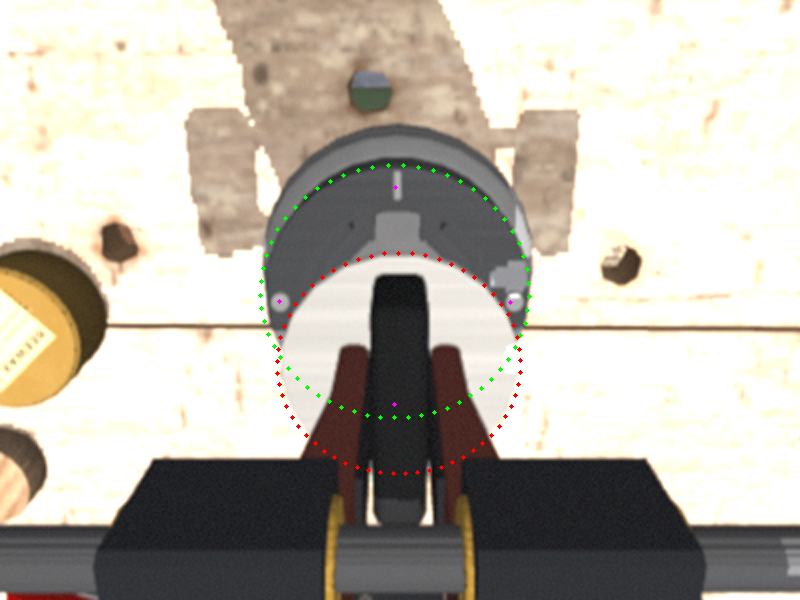

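The overlay fits: the studs at (281,301) and (514,301) and the near rib at (397,185) put the pot within 1 mm of the cap's axis, and the flange matches its predicted outline. Inserting gently.

```bash
python3 -m creep '[0.01,-0.005,0.25,0,1,0,0,0.15,0,1,0,0,0.1,0,1,0,0,0.1,0,1,0,0,0.06,0,1,0,0,0,0,1]'
```

```text
time_s: 16.85
position: [0.5782, 0.2335, 0.1146]
ee_rot: [[-1.0, -0.006, -0.0], [-0.006, 1.0, -0.0], [0.0, -0.0, -1.0]]
wrist_force: [0.1, -0.6, -1.2]
width: 0.0138
grasp_force: 30.0
```

```bash
python3 -m creep '[0,0,0.08,0,1,0,0,0.05,0,1,0,0,0.02,0,1,0,0,0,0,1,0,0,0,0,1]'
```

```text
time_s: 17.48
position: [0.5783, 0.2336, 0.1065]
ee_rot: [[-1.0, -0.006, 0.0], [-0.006, 1.0, 0.0], [-0.0, 0.0, -1.0]]
wrist_force: [-3.3, -1.2, 5.2]
width: 0.0142
grasp_force: 30.0
```

```bash
python3 -m creep '[0,0,0,0.7,1,0,0,0,0.7,1,0,0,0,0.7,1,0,0,0,0.7,1,0,0,0,0.7,1,0,0,0,0.7,1,0,0,0,0.7,1,0,0,0,0.7,1]'; python3 -m creep '[0,0,0,0.7,1,0,0,0,0.7,1,0,0,0,0.7,1,0,0,0,0.7,1,0,0,0,0.5,1,0,0,0,0.2,1,0,0,0,0,1,0,0,0,0,1]'
python3 - <<'E'
from h import *
c=camera("wrist");o=monitor.get_obs();p=np.array(o["position"]);R=np.array(o["ee_rot"]);print(p,np.degrees(np.arctan2(R[1,1],R[0,1])),o["torque"],o["wrist_force"],o["qd"])
b=bar(c,proj(c,p+[0,0,.01]),45,p[2]+.009);print(b[1:3])
g=cv2.convertScaleAbs(c["color"][60:360,120:520,::-1],alpha=1.5,beta=10);cv2.imwrite("pics/w10.png",cv2.resize(g,None,fx=2,fy=2,interpolation=cv2.INTER_CUBIC))
E
```

```text
time_s: 18.48
position: [0.5789, 0.2332, 0.1065]
ee_rot: [[-0.885, 0.466, 0.001], [0.466, 0.885, -0.0], [-0.001, 0.0, -1.0]]
wrist_force: [-1.1, -2.1, 3.9]
width: 0.0141
grasp_force: 30.0
time_s: 19.48
position: [0.5787, 0.2329, 0.1065]
ee_rot: [[-0.705, 0.71, 0.001], [0.71, 0.705, -0.0], [-0.001, 0.0, -1.0]]
wrist_force: [-2.5, -2.9, 5.6]
width: 0.0137
grasp_force: 30.0
[0.5787 0.2329 0.1065] 44.80716649055386 [-0.531   0.4741  0.0248] [-2.0657 -2.2072  4.8589] [ 0.0017 -0.0004 -0.0016 -0.0009 -0.0012  0.     -0.0012]
(array([318.1715, 274.4637]), ((0.5811673402786255, 0.23210503160953522), (0.040848471224308014, 0.04787229746580124), 21.808889389038086))
```

View pics/w10.png

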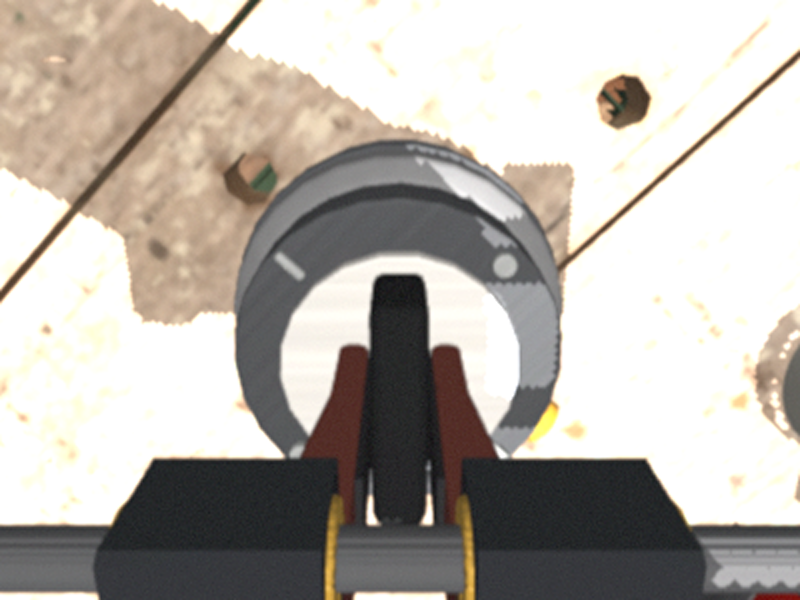

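The bar is upright in the picture, exactly between the rib (290,265) and the stud (505,265), and the flange is concentric and down. Handing in.

```bash
python3 -c "
from rig import order
print(order.job_done())"
```

```text
the job is handed in; nothing more can be done
None
```

I handed the job in with the small cap seated in the rack's smaller recess and let go, and the large cap fully down in the pot, turned about 45° clockwise and still gripped; the hand-in call gave no pass/fail result.

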